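Third hand: hold a corner brace home in a plinth frame

ROBOT

A 7-joint arm with a two-finger parallel gripper is mounted at the origin on the work surface. World frame = base frame: x ahead of the robot, y to its left, z up, the work surface at z = 0. Lengths are in mm, angles in degrees, forces in N, time in s.
With the tool pointing down it reaches from about 350 to 900 mm from the base axis. Payload 8.1 kg.
Tool frame: the origin (TCP) lies at the very end of the fingers, on their centre line; the grasp point (between the pads) lies 19 mm behind it; z points along the fingers, y is the line along which they close (so a half turn about z gives the same grasp; the last joint's range is limited). The gripper opens to 92 mm and grips with 3 to 60 N. Pads are 19 mm wide; open, the fingers measure 130 mm over their backs; the gripper's body (75 mm by 190 mm) begins 47 mm behind the grasp point.
Start: joints at [57.548, 24.895, 1.432, 90.138, -0.665, 64.973, -4.303], TCP at [279.574, -558.999, 226.742] pointing down, gripper open.
Joint ranges: [-149.89, 149.89], [-25.12, 119.58], [-72.63, 75.52], [4.76, 147.25], [-75.54, 255.54], [6.69, 114.76], [-157.13, 157.13]. Speed limits (degrees/s): [127.2, 127.2, 172.46, 172.46, 180, 180, 180].

INTERFACE

Orientations are given as [roll, pitch, yaw] about the fixed x, y, z axes, in that order (R = Rz(yaw) Ry(pitch) Rx(roll)).
In Python, from station import robot gives the robot as it stands.
- The arm moves only by the shell command python3 drive.py FILE [FORCE], which reads ROWS from the file FILE. ROWS is a JSON object whose key "increments" holds a list of rows, 1 to 20 of them, each of 7 numbers: the finger opening in mm, then dx, dy, dz in mm, then a rotation vector rx, ry, rz in degrees; each row is the pose to reach, as a shift and turn from the pose commanded when the command began, along the tool's axes at that moment; what a row does not reach only later rows make up. A row lasts 1/10 s, in which the tool goes at most 50 mm and 8.59 degrees, less where a joint would pass 70% of its speed; a pose out of reach is approached as far as the arm can. The fingers move at their own pace and stop on an object; FORCE is the grip in N (left out, the last holds). Time passes only in rows, so rows that do not move let the fingers close. It prints the time, the measured TCP pose, the force, the opening and the grip force at its end. Input that does not fit is refused with a message, and nothing moves.
- robot.sense(): the state, without advancing time (a new reading comes with each control period).
- robot.camera(name): name is "side" or "top"; returns the picture (420x560x3 uint8, red, green, blue); there is no depth.
- robot.calibration(name): a dict with "intrinsics" (3x3 intrinsics, pixels), "R" (3x3) and "t" (3): a world point X has camera coordinates R X + t. Camera axes: x right, y down, z forward; pixel columns grow to the right and rows downward; lengths in mm; the calibration is good to about 2 mm. A picture is of the moment at which its call begins. calibration takes no time and is no camera call.
- robot.finish_job(): hands the job in; it is judged then, once.
The state is a dict: "time": time; "q": joint angles; "dq": joint speeds; "tau": joint torques, N m; "tcp_pos": TCP position; "tool_rot": TCP orientation; "wrist_force": force on the tool from outside, world axes, zero at the start; "moment": the same for the moment, N m; "finger_gap": finger opening in mm; "finger_force": force on a finger pad.
Only numpy, scipy, OpenCV 4.12 (cv2) and the standard library are available. Lean on these libraries where they do the work, as an engineer would, in place of code of your own. Each camera call takes 0.05 s, during which the arm holds its last target. There are 200 camera calls.

TASK

Three corners of the upside-down plinth frame on the bench already have their corner braces; take the loose brace of the same size (not the shorter block) and put it into the empty corner the same way round as the others, flat on the bench. Press it straight into the corner so that both slanted ends are closed against their rails, with a steady push of about 15 N shared by the two joints and never forced, and keep holding: after a few seconds of steady pressure your program finishes while still pressing it there, for a colleague to drive the screws. Leave everything else where it is.

Things in the scene. Friction and masses are not known exactly. Their poses are not given: they have to be found in the camera images.
- brace: loose corner brace, plain light wood bar lying flat, 26 mm thick (x), 42 mm high (z), ends cut at 45 degrees, tips blunt. Origin: centre of its underside; y along the bar; +x points out of its SHORT face (96 mm), which must look into the corner; its long face (134 mm, dark screw holes) looks to -x. 0.07 to 0.14 kg. Grasp it across x, at its middle
- short_block: a leftover block of the same shape and wood, only 83 mm long, 22 mm thick and 30 mm high; not wanted here. Origin: centre of its underside, y along it
- frame: wooden plinth frame with gilded outer edges, upside down, fixed by two iron holdfasts (115 mm high, outside its -x and -y rails, pads on top of them). Inside 280 (x) by 230 (y) mm, rails 20 mm thick, 50 mm high, open to the bench. Origin: its centre at bench level. The empty corner is at +x +y; the other three have screwed braces of the same size
- rail_x: the frame's rail on its +x side, inner face 140 mm from the frame's centre, planed smooth (friction about 0.3; bench about 0.6). Its origin and axes are the frame's own
- rail_y: the frame's rail on its +y side, inner face 115 mm from the frame's centre, planed smooth (friction about 0.3; bench about 0.6). Its origin and axes are the frame's own
- empty_corner: not a part: the upright line where the inner faces of rail_x and rail_y meet, at bench level. z up; x points out of the frame along the line halving the corner (45 degrees to both rails). With the brace home its axes match these and its origin lies at x = -0.061, y = 0. Between its short face and the corner an open triangle remains, 96 mm wide and 48 mm deep: room for a finger
- screw_dish: round steel dish of screws, 60 mm across, 22 mm high, standing inside the frame, well back from the empty corner. Origin: centre of its underside
- glue_bottle: white glue bottle, 64 mm across, 170 mm high, standing. Origin: centre of its underside
- driver: cordless driver standing on its battery, 105 by 70 mm foot, 190 mm high, pointing to its -x. Origin: centre of its underside
- brush_jar: white pot of brushes, 100 mm across, about 220 mm high. Origin: centre of its underside
- hammer: hammer lying along its x axis, handle to -x
- screwdriver: screwdriver lying along its x axis, handle to -x

How it is judged (in metres and radians):
On the way:
1. the brace is home in the empty corner and pressed steadily, 3 to 18 N on each of the two rails, for 2 s (x of brace in the frame of empty_corner between -0.065 and -0.057 m and y of brace in the frame of empty_corner between -0.004 and 0.004 m and angle between the x axis of brace and the x axis of empty_corner, either way round below 0.05 rad and angle between brace's own z axis and vertical below 0.05 rad and height (world z) of brace below 0.004 m and contact force between brace and rail_x between 3 and 18 N and contact force between brace and rail_y between 3 and 18 N), for 2 s.
At the end, for the whole second after the job is handed in: At the end the fingers still hold the brace (over 3 N) home in the empty corner: origin within 4 mm of its place each way, turned and tilted under 0.05 rad, under 4 mm off the bench, with 3 to 18 N of contact force on each of rail_x and rail_y, through the last second (all of step 1 and contact force between the fingers and brace above 3 N); the arm keeps its last pose, push and grip.
It fails at once if the brace is forced against a rail with more than 40 N (contact force between brace and rail_x above 40 N or contact force between brace and rail_y above 40 N).
It fails at once if another thing on the bench is pushed more than 20 mm or tipped over (distance of any of short_block, glue_bottle, screw_dish, driver, brush_jar, hammer, screwdriver from where it was at the start of the episode above 0.02 m or angle between any of short_block, glue_bottle, screw_dish, driver, brush_jar's own z axis and vertical above 0.4 rad).
It also fails if it takes over 54 s, if anything falls off the work surface, if the arm or the gripper's body presses on something with over 40 N, if the wrist force passes 120 N, or if a joint passes its speed limit or range.

## Working session

There is one attempt and no reset: what is moved stays moved. The work goes in short steps, Python scripts to look and compute and a shell command to move; the robot and the scene stay as the last step left them, time stands still between calls to the robot, and variables do not carry over. Pictures are saved under pics/ and viewed, at most 10 in all, crops included, and the job is handed in when it is done.

```bash
ls; mkdir -p pics
python3 - <<'E'
from station import robot
import cv2
for n in("top","side"):
    im=robot.camera(n); cv2.imwrite(f"pics/{n}0.png",im[:,:,::-1])
    c=robot.calibration(n); print(n,c)
print(robot.sense())
E
```

```text
drive.py
pics
station.py
top {'intrinsics': array([[422.09971273,   0.        , 285.14507765],
       [  0.        , 422.09971273, 208.81139988],
       [  0.        ,   0.        ,   1.        ]]), 'R': array([[-0.04482159, -0.99898047,  0.00539028],
       [-0.96986308,  0.04222037, -0.23996469],
       [ 0.23949246, -0.01598343, -0.97076665]]), 't': array([  17.02454762,  615.94451796, 1059.94653945])}
side {'intrinsics': array([[445.68429465,   0.        , 276.80031334],
       [  0.        , 445.68429465, 206.09500417],
       [  0.        ,   0.        ,   1.        ]]), 'R': array([[-0.98048668, -0.19643531,  0.00768382],
       [-0.12376562,  0.58645186, -0.80047254],
       [ 0.15273488, -0.78580366, -0.59932017]]), 't': array([ 587.40250125,  124.48121016, 1517.79822028])}
{'time': 0.1, 'q': array([57.54768801, 24.9312826 ,  1.43225758, 90.18161201, -0.66477482,
       64.97311954, -4.30285158]), 'dq': array([ 0.06668156, -0.11002318,  0.07880572, -0.12375567,  0.03280074,
        0.03146757,  0.03736954]), 'tau': array([ 3.72321170e-03, -6.69136262e+01,  9.87792425e-01, -3.15143538e+01,
       -6.05920935e-02,  3.73748050e-02,  6.24513723e-05]), 'tcp_pos': array([ 279.3416195 , -558.61439758,  226.05185215]), 'tool_rot': array([-1.79922666e+02,  7.53826111e-03,  2.65685696e+01]), 'wrist_force': array([-0.39633547, -0.28883594, -0.04808725]), 'moment': array([ 0.04757733, -0.0659797 ,  0.00556997]), 'finger_force': 0.0, 'finger_gap': 91.78992436672384}
```

View pics/top0.png

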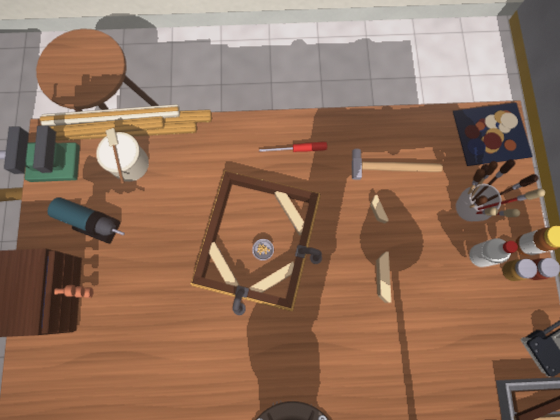

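View pics/side0.png

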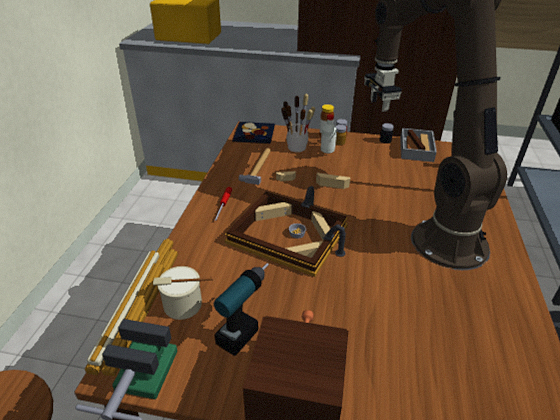

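The top view shows the empty corner near (228,172), the loose brace at (385,277) and the short block at (378,208). The dish is at (263,249), and the holdfasts are at (240,297) and (310,255). Next I'll enlarge the crops.

```bash
cat > h.py <<'E'
import numpy as np, cv2
from station import robot
def ray(n,p,z):
    c=robot.calibration(n); K,R,t=c["intrinsics"],c["R"],c["t"]
    C=-R.T@t; d=(np.linalg.inv(K)@np.c_[np.atleast_2d(p),np.ones(len(np.atleast_2d(p)))].T).T@R
    s=(z-C[2])/d[:,2]; return C+s[:,None]*d
def proj(n,X):
    c=robot.calibration(n); x=(np.atleast_2d(X)@c["R"].T+c["t"])@c["intrinsics"].T
    return x[:,:2]/x[:,2:]
E
python3 - <<'E'
from h import *
for n in("top","side"):
    c=robot.calibration(n);print(n,-c["R"].T@c["t"])
im=cv2.imread("pics/top0.png")
a=cv2.resize(im[155:315,180:330],None,fx=3.7,fy=3.7,interpolation=cv2.INTER_CUBIC)
cv2.imwrite("pics/frame.png",a)
b=cv2.resize(im[180:310,350:430],None,fx=4.5,fy=4.5,interpolation=cv2.INTER_CUBIC)
cv2.imwrite("pics/brace.png",b)
hsv=cv2.cvtColor(im,cv2.COLOR_BGR2HSV)
for p in [(385,277),(383,290),(386,262),(378,208),(290,211),(370,277),(222,263)]: print(p,im[p[1],p[0]],hsv[p[1],p[0]])
E
```

```text
top [ 344.29570527    7.94337014 1176.67392303]
side [ 359.52609559 1235.0757438  1004.77738893]
(385, 277) [118 146 169] [ 16  77 169]
(383, 290) [176 217 237] [ 20  66 237]
(386, 262) [118 145 168] [ 16  76 168]
(378, 208) [116 143 166] [ 16  77 166]
(290, 211) [171 212 235] [ 19  69 235]
(370, 277) [ 76 110 163] [ 12 136 163]
(222, 263) [171 212 235] [ 19  69 235]
```

View pics/frame.png

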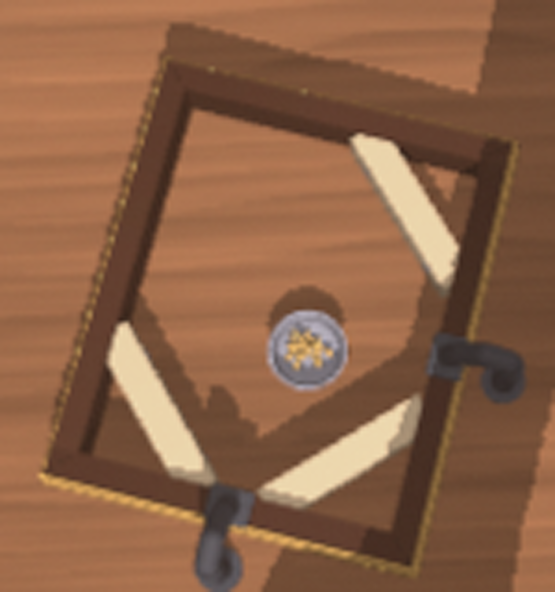

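View pics/brace.png

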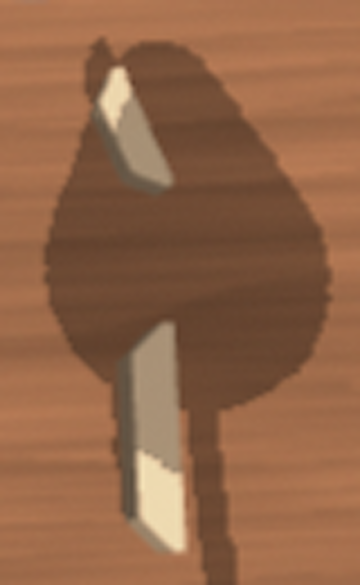

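The loose brace's short face looks image-left (about world +y), and its dark side is visible there. The long face runs from about (388,252) to (391,303). The three fitted braces are fully lit, so I'll fit their long edges to get the frame pose.

Run:
```python
from h import *
im=cv2.imread("pics/top0.png")
V=cv2.resize(im,None,fx=8,fy=8,interpolation=cv2.INTER_CUBIC)
hsv=cv2.cvtColor(V,cv2.COLOR_BGR2HSV).astype(int)
def pts(mask,x0,y0,x1,y1):
    m=np.zeros(mask.shape,np.uint8); m[y0*8:y1*8,x0*8:x1*8]=mask[y0*8:y1*8,x0*8:x1*8]
    cs=max(cv2.findContours(m,0,1)[0],key=cv2.contourArea)
    return (cs[:,0,:]+.5)/8-.5
lit=((hsv[...,1]<100)&(hsv[...,2]>195)).astype(np.uint8)
top=((hsv[...,1]<105)&(hsv[...,2]>140)).astype(np.uint8)
def sideline(W,sgn_pt):
    # long edge nearest to sgn_pt: fit middle of it
    c=W.mean(0); u=np.linalg.svd(W-c)[2][0]; 
    for _ in range(3):
        n=np.array([-u[1],u[0]]); n*=np.sign(n@(sgn_pt-c))
        s=(W-c)@u; h=(W-c)@n; k=(abs(s)<40)&(h>0); 
        if _: k&=abs(h-np.median(h[k]))<3
        l=cv2.fitLine(W[k].astype(np.float32),cv2.DIST_HUBER,0,.01,.01).ravel(); u=l[:2].astype(float)
    n=np.array([-u[1],u[0]]); n*=np.sign(n@(sgn_pt-c)); return n,n@l[2:]
mid=ray("top",[[258,237]],42)[0,:2]
L={}
for k,b in dict(pm=(270,185,310,235),mp=(203,238,240,290),mm=(245,258,298,298)).items():
    W=ray("top",pts(lit,*b),42)[:,:2]; n,d=sideline(W,mid); L[k]=(n,d); print(k,n,d,np.degrees(np.arctan2(n[1],n[0])))
    n2,d2=sideline(W,2*W.mean(0)-mid); print("  thick",-n2@n*0+ d+d2)
# yaw: normals in frame: pm inward (-1,1), mp (1,-1), mm (1,1)
y=[np.arctan2(L[k][0][1],L[k][0][0])-np.radians(a) for k,a in(("pm",135),("mp",-45),("mm",45))]
y=[(v+np.pi)%(2*np.pi)-np.pi for v in y]; print("yaws",np.degrees(y)); yaw=np.mean(y)
R=np.array([[np.cos(yaw),-np.sin(yaw)],[np.sin(yaw),np.cos(yaw)]])
A=[];B=[]
for k,s in dict(pm=(1,-1),mp=(-1,1),mm=(-1,-1)).items():
    s=np.array(s,float); pin=s*[140,115]-s/2**.5*74; n=R@(-s/2**.5)
    A.append(n);B.append(L[k][1]-n@(R@pin))
c,res,_,_=np.linalg.lstsq(np.array(A),np.array(B),rcond=None); print("centre",c,res,"yaw",np.degrees(yaw))
corner=c+R@[140,115]; home=corner-61*R@np.array([1,1])/2**.5
print("corner",corner,"home",home,"bis",np.degrees(yaw)+45)
W=ray("top",pts(top,370,245,405,312),42)[:,:2]
n,d=sideline(W,W.mean(0)+[0,50]); n2,d2=sideline(W,W.mean(0)-[0,50])
print("brace short n",n,d,"long n",n2,d2,"thick",d+d2,np.degrees([np.arctan2(n[1],n[0]),np.arctan2(-n2[1],-n2[0])]))
H=cv2.approxPolyDP(cv2.convexHull(W.astype(np.float32)),5,True)[:,0]; print(H)
O=V.copy()
for s,z,col in(((140,115),50,(0,255,0)),((160,135),50,(255,255,0)),((140,115),0,(255,0,255))):
    P=np.array([c+R@(np.array(q)*s) for q in((1,1),(1,-1),(-1,-1),(-1,1))]); P=np.c_[P,np.full(4,z)]
    cv2.polylines(O,[((proj("top",P)+.5)*8).astype(int)],True,col,2)
cv2.imwrite("pics/ov.png",cv2.resize(O[160*8:310*8,180*8:330*8],(600,600),interpolation=cv2.INTER_AREA))
```

```text
pm [-0.47504497  0.87996149] -304.9180814126157 118.36227864200357
  thick 28.012179472837033
mp [ 0.47796986 -0.87837625] 93.60261096488648 -61.44710638387939
  thick 25.21340588118619
mm [0.8782177  0.47826111] 409.1224644228273 28.571893786374186
  thick 24.601630615650777
yaws [-16.63772136 -16.44710638 -16.42810621]
centre [548.0569772   70.78953802] [0.85672474] yaw -16.50431131850054
corner [714.95880931 141.27910066] home [661.3487754  112.17645018] bis 28.49568868149946
brace short n [0.07867816 0.99690008] -219.5964889478264 long n [-0.03731461 -0.99930358] 264.2118447970116 thick 44.61535584918522 [85.48740963 87.86153376]
[[ 493.58463 -280.52808]
 [ 476.2916  -257.76062]
 [ 377.71298 -245.0561 ]
 [ 359.56943 -268.6951 ]
 [ 368.47815 -278.22037]]
```

View pics/ov.png

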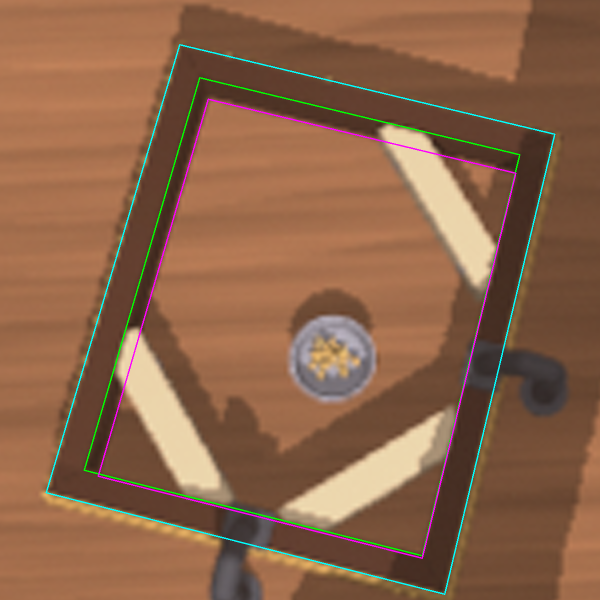

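The overlay matches the rails to within a pixel, so the frame pose is good. The brace mask picked up part of its side face, so I'll refine it from row profiles.

Run:
```python
from h import *
im=cv2.imread("pics/top0.png")
for r in range(248,308,4): print(r,[int(v) for v in im[r,373:396,1]])
print([ (x,y,[int(v) for v in im[y,x]]) for x,y in((379,270),(378,275),(370,270),(395,270))])
for q in ([388.2,251.6],[391.1,302.7],[380,258.9],[381,294.5]): print(ray("top",[q],42)[0].round(1))
```

```text
248 [72, 71, 71, 70, 70, 71, 71, 71, 71, 72, 71, 71, 71, 71, 70, 69, 67, 67, 66, 67, 66, 66, 67]
252 [72, 71, 71, 68, 68, 68, 68, 68, 67, 67, 69, 84, 116, 134, 135, 116, 69, 67, 68, 68, 68, 67, 69]
256 [66, 66, 66, 65, 65, 66, 70, 89, 119, 139, 144, 145, 146, 145, 145, 128, 76, 67, 66, 68, 67, 67, 67]
260 [72, 71, 75, 80, 83, 90, 119, 145, 145, 145, 145, 146, 145, 146, 145, 132, 94, 72, 71, 71, 71, 71, 71]
264 [76, 74, 77, 81, 84, 84, 111, 144, 145, 147, 145, 146, 146, 144, 146, 134, 99, 75, 74, 73, 73, 73, 74]
268 [110, 101, 76, 79, 84, 85, 111, 145, 145, 145, 145, 145, 146, 145, 146, 139, 113, 74, 75, 73, 74, 74, 74]
272 [116, 104, 77, 80, 84, 84, 103, 136, 145, 145, 145, 145, 146, 145, 145, 145, 134, 111, 100, 75, 73, 74, 74]
276 [112, 112, 101, 79, 84, 83, 96, 127, 146, 146, 146, 145, 145, 146, 145, 146, 137, 115, 99, 74, 74, 72, 72]
280 [116, 104, 77, 79, 84, 82, 95, 151, 183, 146, 146, 146, 147, 145, 147, 146, 142, 126, 104, 76, 77, 77, 77]
284 [101, 102, 98, 88, 79, 83, 88, 155, 218, 218, 218, 218, 212, 200, 182, 146, 141, 124, 105, 94, 70, 71, 70]
288 [109, 109, 110, 100, 80, 84, 84, 150, 218, 218, 217, 218, 218, 218, 218, 217, 215, 182, 111, 100, 75, 75, 76]
292 [109, 110, 110, 98, 78, 84, 83, 131, 197, 218, 218, 217, 218, 218, 218, 218, 218, 189, 108, 109, 98, 74, 73]
296 [108, 108, 108, 108, 106, 111, 127, 132, 141, 175, 209, 218, 218, 218, 218, 217, 218, 194, 125, 106, 95, 72, 71]
300 [108, 109, 109, 109, 109, 110, 110, 110, 113, 120, 129, 132, 141, 174, 208, 217, 217, 201, 148, 110, 107, 92, 75]
304 [111, 110, 110, 111, 111, 113, 113, 112, 113, 113, 113, 113, 113, 112, 114, 112, 111, 112, 111, 112, 114, 102, 77]
[(379, 270, [82, 102, 121]), (378, 275, [68, 85, 100]), (370, 270, [82, 118, 174]), (395, 270, [52, 75, 111])]
[ 493.  -283.9   42. ]
[ 358.2 -277.6   42. ]
[ 474.3 -259.8   42. ]
[ 380.4 -253.1   42. ]
```

Run:
```python
from h import *
Lf=[(378.9,260),(379.1,264),(379.15,268),(379.36,272),(379.6,276),(379.9,284),(380.05,288),(380.3,292)]
Rt=[(388.42,256),(388.7,260),(388.75,264),(389.1,268),(390.2,288),(390.35,292),(390.5,296),(390.75,300)]
o=[]
for q in(Lf,Rt):
    W=ray("top",q,42)[:,:2]; p=np.polyfit(W[:,0],W[:,1],1); o.append(p); print(p,np.degrees(np.arctan(p[0])))
a=np.mean([p[0] for p in o]);ang=np.degrees(np.arctan(a)); e=np.array([1,a])/np.hypot(1,a)
d=[np.polyval(p,427) for p in o]; print("thick",abs(d[0]-d[1])*e[0])
# along bar: long tips at rows ~251 and ~303
t=[(388.3,250.9),(390.9,302.9)]; T=ray("top",t,42); print(T, "mid x",T[:,0].mean(),"len",T[0,0]-T[1,0])
x=T[:,0].mean(); c=np.array([x,np.mean([np.polyval(p,x) for p in o])])
print("brace centre",c,"brace x dir",ang+90)
s=robot.sense(); print(s["tcp_pos"],s["tool_rot"])
```

```text
[-5.51782316e-02 -2.30433323e+02] -3.158277120633292
[-5.0708874e-02 -2.5889005e+02] -2.9029179895354282
thick 26.511182028989232
[[ 494.87857906 -284.36657697   42.        ]
 [ 357.68925099 -276.98441969   42.        ]] mid x 426.2839150272158 len 137.18932806676105
brace centre [ 426.28391503 -267.23067163] brace x dir 86.96938738118585
[ 279.3416195  -558.61439758  226.05185215] [-1.79922666e+02  7.53826111e-03  2.65685696e+01]
```

Brace centre is (426,−267) with x direction 87.0°. Home is (661.3,112.2) with direction 28.5°. To keep the last joint in range I'll pick with tool yaw 177° and place with 118.5°.

```bash
echo '{"increments": [[70,262,-195,0,0,0,-150.4],[70,262,-195,0,0,0,-150.4],[70,262,-195,0,0,0,-150.4],[70,262,-195,0,0,0,-150.4],[70,262,-195,0,0,0,-150.4],[70,262,-195,0,0,0,-150.4],[70,262,-195,0,0,0,-150.4],[70,262,-195,0,0,0,-150.4],[70,262,-195,0,0,0,-150.4],[70,262,-195,0,0,0,-150.4],[70,262,-195,0,0,0,-150.4],[70,262,-195,0,0,0,-150.4],[70,262,-195,0,0,0,-150.4],[70,262,-195,120,0,0,-150.4],[70,262,-195,120,0,0,-150.4],[70,262,-195,120,0,0,-150.4],[70,262,-195,120,0,0,-150.4],[70,262,-195,120,0,0,-150.4],[70,262,-195,120,0,0,-150.4],[70,262,-195,120,0,0,-150.4]]}' > next.json && python3 drive.py next.json 15
cat >> h.py <<'E'
from scipy.spatial.transform import Rotation as Ro
def go(x,y,z,yaw):
    s=robot.sense(); A=Ro.from_euler("xyz",s["tool_rot"],degrees=True); T=Ro.from_euler("xyz",[180,0,yaw],degrees=True)
    print("pos",s["tcp_pos"].round(2),"rot",np.round(s["tool_rot"],2),"q",s["q"].round(0),"F",s["wrist_force"].round(2))
    print("shift",A.inv().apply(np.array([x,y,z])-s["tcp_pos"]).round(2),"turn",np.degrees((A.inv()*T).as_rotvec()).round(2))
E
python3 -c "from h import *; go(426.3,-267.2,6,177)"
```

```text
time: 2.1
tcp_pos: [426.5, -267.5, 106.6]
tool_rot: [180.0, -0.0, 176.8]
wrist_force: [0.5, -0.6, -0.2]
finger_gap: 69.9
finger_force: 0.0
pos [ 426.55 -267.46  106.62] rot [ 1.7999e+02 -1.0000e-02  1.7681e+02] q [ 51.  26. -34. 113.  19.  47.  94.] F [ 0.54 -0.57 -0.22]
shift [  0.24   0.23 100.62] turn [ 0.01 -0.01 -0.19]
```

```bash
echo '{"increments": [[70,0,0,45,0,0,0],[70,0,0,75,0,0,0],[70,0,0,95,0,0,0],[70,0,0,100,0,0,0],[24,0,0,100,0,0,0],[24,0,0,100,0,0,0],[24,0,0,100,0,0,0],[24,0,0,100,0,0,0],[24,0,0,100,0,0,0],[24,0,0,100,0,0,0],[24,0,0,100,0,0,0],[24,0,0,100,0,0,0]]}' > next.json && python3 drive.py next.json 20
python3 - <<'E'
from h import *
go(426.3,-267.2,6,177)
im=robot.camera("top")[:,:,::-1]; im2=robot.camera("side")[:,:,::-1]
a=cv2.resize(im[180:330,330:450],(480,600)); b=cv2.resize(im2[130:230,270:370],(320,320))
c=np.zeros((600,800,3),np.uint8); c[:,:480]=a; c[:320,480:]=b; cv2.imwrite("pics/g.png",c)
E
```

```text
time: 3.3
tcp_pos: [426.8, -267.5, 7.0]
tool_rot: [-180.0, 0.0, 177.0]
wrist_force: [-1.1, -0.2, 5.3]
finger_gap: 26.0
finger_force: 20.0
pos [ 426.78 -267.48    6.98] rot [-1.7998e+02  1.0000e-02  1.7697e+02] q [ 46.  34. -28. 117.  27.  35.  87.] F [-1.07 -0.18  5.33]
shift [0.5  0.25 0.98] turn [-0.02  0.01 -0.03]
```

View pics/g.png

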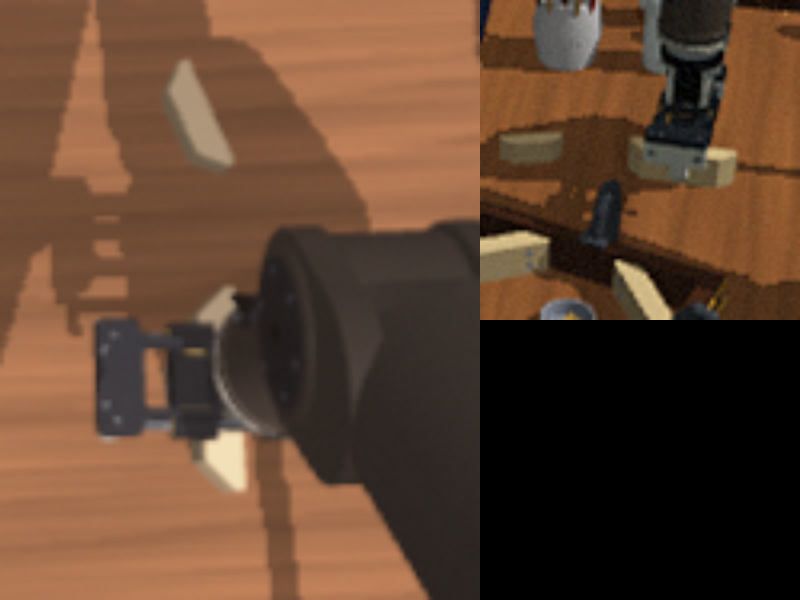

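The brace is held at its middle with a gap of 26.0 mm. In the crop the pads sit near its centre, and nothing else has been disturbed. I'll lift it.

```bash
echo '{"increments": [[24,0,0,-20,0,0,0],[24,0,0,-60,0,0,0],[24,0,0,-105,0,0,0],[24,0,0,-150,0,0,0],[24,0,0,-155,0,0,0],[24,0,0,-155,0,0,0]]}' > next.json && python3 drive.py next.json 25; python3 -c "from h import *; go(645.5,103.6,162,118.5)"
```

```text
time: 4.0
tcp_pos: [427.2, -267.9, 162.7]
tool_rot: [-179.9, 0.1, 176.9]
wrist_force: [-0.2, 0.4, -3.0]
finger_gap: 25.7
finger_force: 25.0
pos [ 427.15 -267.94  162.68] rot [-1.7990e+02  1.2000e-01  1.7693e+02] q [ 54.  22. -36. 109.  16.  54.  97.] F [-0.23  0.44 -2.99]
shift [-198.16  382.69    0.44] turn [-3.000e-02  1.600e-01  5.843e+01]
```

```bash
echo '{"increments": [[24,-15,29,0,0,0,4],[24,-33,63,0,0,0,9],[24,-52,100,0,0,0,15],[24,-71,137,0,0,0,21],[24,-90,174,0,0,0,27],[24,-109,211,0,0,0,33],[24,-128,248,0,0,0,39],[24,-147,285,0,0,0,45],[24,-166,322,0,0,0,50],[24,-182,352,0,0,0,54],[24,-193,373,0,0,0,57],[24,-198,383,0,0,0,58.4],[24,-198,383,0,0,0,58.4],[24,-198,383,0,0,0,58.4],[24,-198,383,0,0,0,58.4]]}' > next.json && python3 drive.py next.json 25
python3 - <<'E'
from h import *
go(645.5,103.6,162,118.5)
im=robot.camera("top")[:,:,::-1]; im2=robot.camera("side")[:,:,::-1]
a=cv2.resize(im[150:310,170:330],(400,400)); b=cv2.resize(im2[130:290,210:370],(400,400))
cv2.imwrite("pics/p.png",np.hstack([a,b]))
E
```

```text
time: 5.5
tcp_pos: [643.9, 103.0, 160.6]
tool_rot: [-179.9, 0.0, 118.5]
wrist_force: [-0.3, 0.3, -0.7]
finger_gap: 25.7
finger_force: 25.0
pos [643.94 102.96 160.62] rot [-1.7987e+02  2.0000e-02  1.1853e+02] q [  1.  33. -23.  89.  14.  61.   3.] F [-0.31  0.3  -0.66]
shift [-0.18  1.67 -1.38] turn [-0.13  0.02  0.03]
```

View pics/p.png

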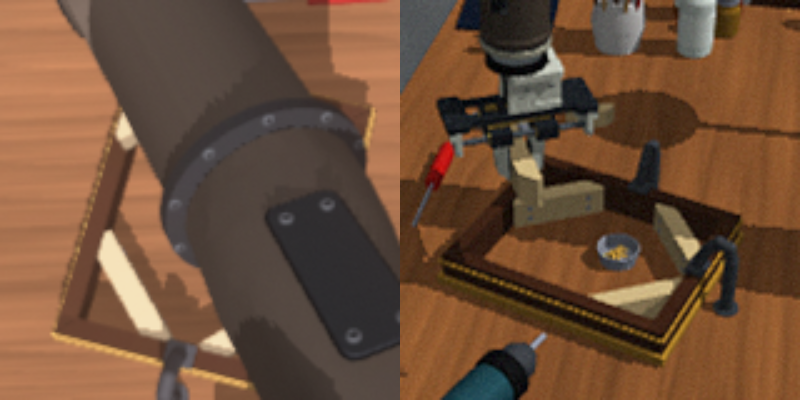

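The side view shows the brace level above the empty corner, long face toward the frame centre. I'll lower it to just off the bench, backed off about 19 mm from home.

```bash
echo '{"increments": [[24,0,0,25,0,0,0],[24,0,0,60,0,0,0],[24,0,0,90,0,0,0],[24,0,0,115,0,0,0],[24,0,0,135,0,0,0],[24,0,0,147,0,0,0],[24,0,0,152,0,0,0],[24,0,0,152,0,0,0],[24,0,0,152,0,0,0],[24,0,0,152,0,0,0]]}' > next.json && python3 drive.py next.json 25; python3 -c "from h import *; go(661.3,112.2,7,118.5)"
```

```text
time: 6.6
tcp_pos: [645.4, 104.8, 10.9]
tool_rot: [179.9, 0.0, 118.6]
wrist_force: [-0.0, 0.7, -0.9]
finger_gap: 25.7
finger_force: 25.0
pos [645.44 104.78  10.89] rot [1.7990e+02 3.0000e-02 1.1857e+02] q [ -1.  42. -20.  96.  19.  45.  -1.] F [-0.01  0.72 -0.9 ]
shift [-1.07 17.47  3.92] turn [0.1  0.03 0.07]
```

```bash
echo '{"increments": [[24,0,4,1.5,0,0,0],[24,-0.5,8,3,0,0,0],[24,-1,11,3,0,0,0],[24,-1,13,3,0,0,0],[24,-1,14,3,0,0,0],[24,-1,14,3,0,0,0],[24,-1,14,3,0,0,0]]}' > next.json && python3 drive.py next.json 25
python3 - <<'E'
from h import *
go(661.3,112.2,7,118.5); s=robot.sense(); b=np.radians(28.5)
print("along bisector",s["wrist_force"][:2]@[np.cos(b),np.sin(b)],"lateral",s["wrist_force"][:2]@[-np.sin(b),np.cos(b)],s["moment"])
E
```

```text
time: 7.3
tcp_pos: [657.7, 110.4, 7.1]
tool_rot: [180.0, 0.0, 118.6]
wrist_force: [-3.2, -1.7, 6.0]
finger_gap: 26.0
finger_force: 25.0
pos [657.73 110.41   7.08] rot [1.7998e+02 2.0000e-02 1.1856e+02] q [ -1.  43. -20.  94.  19.  46.  -1.] F [-3.25 -1.7   5.98]
shift [-0.13  3.99  0.08] turn [0.02 0.02 0.06]
along bisector -3.667664901585968 lateral 0.05219553881653405 [-0.19725849  0.36889282 -0.04533519]
```

```bash
cat >> h.py <<'E'
def st():
    s=robot.sense(); b=np.radians(28.5); u=np.array([np.cos(b),np.sin(b)]); v=np.array([-u[1],u[0]]); d=s["tcp_pos"][:2]-[661.3,112.2]; F=s["wrist_force"]
    print("pos along %.2f lat %.2f z %.2f yaw %.2f | F along %.2f lat %.2f z %.2f | M"%(d@u,d@v,s["tcp_pos"][2],s["tool_rot"][2],F[:2]@u,F[:2]@v,F[2]),s["moment"].round(2),"grip",s["finger_force"].round(1),"t",s["time"])
E
echo '{"increments": [[24,0,0,-0.6,0,0,0],[24,0,1,-0.6,0,0,0],[24,0,2,-0.6,0,0,0],[24,0,2,-0.6,0,0,0],[24,0,2,-0.6,0,0,0]]}' > next.json && python3 drive.py next.json 25 >/dev/null; python3 -c "from h import *; st()"
echo '{"increments": [[24,0,0.5,0,0,0,0],[24,0,1,0,0,0,0],[24,0,1,0,0,0,0],[24,0,1,0,0,0,0]]}' > next.json && python3 drive.py next.json 25 >/dev/null; python3 -c "from h import *; st()"
```

```text
Traceback (most recent call last):
  File "h.py", line 17, in st
    print("pos along %.2f lat %.2f z %.2f yaw %.2f | F along %.2f lat %.2f z %.2f | M"%(d@u,d@v,s["tcp_pos"][2],s["tool_rot"][2],F[:2]@u,F[:2]@v,F[2]),s["moment"].round(2),"grip",s["finger_force"].round(1),"t",s["time"])
                                                                                                                                                                                   ^^^^^^^^^^^^^^^^^^^^^^^
AttributeError: 'float' object has no attribute 'round'
Traceback (most recent call last):
  File "h.py", line 17, in st
    print("pos along %.2f lat %.2f z %.2f yaw %.2f | F along %.2f lat %.2f z %.2f | M"%(d@u,d@v,s["tcp_pos"][2],s["tool_rot"][2],F[:2]@u,F[:2]@v,F[2]),s["moment"].round(2),"grip",s["finger_force"].round(1),"t",s["time"])
                                                                                                                                                                                   ^^^^^^^^^^^^^^^^^^^^^^^
AttributeError: 'float' object has no attribute 'round'
```

```bash
sed -i 's/s\["finger_force"\].round(1)/s["finger_force"]/' h.py; python3 -c "from h import *; st()"
```

```text
pos along -1.28 lat 0.26 z 7.31 yaw 118.57 | F along -0.46 lat -0.09 z -0.81 | M [-0.02 -0.11  0.02] grip 24.99753624200821 t 8.2
```

Free of contact now (baseline F ≈ 0). I'll advance in small steps until both rails are felt.

```bash
echo '{"increments": [[24,0,0.5,0.2,0,0,0],[24,0,1,0.2,0,0,0],[24,0,1,0.2,0,0,0],[24,0,1,0.2,0,0,0]]}' > next.json && python3 drive.py next.json 25 >/dev/null; python3 -c "from h import *; st()"
echo '{"increments": [[24,0,0.5,0,0,0,0],[24,0,1,0,0,0,0],[24,0,1,0,0,0,0],[24,0,1,0,0,0,0]]}' > next.json && python3 drive.py next.json 25 >/dev/null; python3 -c "from h import *; st()"
```

```text
pos along -0.23 lat 0.29 z 7.11 yaw 118.57 | F along -0.54 lat -0.13 z -1.15 | M [ 0.08 -0.17  0.04] grip 24.997544288635254 t 8.6
pos along -0.04 lat 0.33 z 7.13 yaw 118.56 | F along -5.14 lat 0.48 z 3.47 | M [-0.31  0.85 -0.19] grip 25.005515813827515 t 9.0
```

```bash
echo '{"increments": [[24,0,0.2,0,0,0,0.3],[24,0,0.4,0,0,0,0.3],[24,0,0.5,0,0,0,0.3],[24,0,0.5,0,0,0,0.3],[24,0,0.5,0,0,0,0.3]]}' > next.json && python3 drive.py next.json 30 >/dev/null; python3 -c "from h import *; st()"
```

```text
pos along 0.29 lat 0.41 z 7.09 yaw 118.25 | F along -5.79 lat 1.83 z 4.75 | M [-0.35  1.12 -0.2 ] grip 30.007772147655487 t 9.5
```

```bash
echo '{"increments": [[24,0.3,0.2,0,0,0,0],[24,0.5,0.5,-0.2,0,0,0],[24,0.5,0.7,-0.2,0,0,0],[24,0.5,0.7,-0.2,0,0,0],[24,0.5,0.7,-0.2,0,0,0]]}' > next.json && python3 drive.py next.json 30 >/dev/null; python3 -c "from h import *; st()"
```

```text
pos along 0.50 lat 0.61 z 7.10 yaw 118.23 | F along -6.77 lat 1.15 z 4.14 | M [-0.58  1.21 -0.15] grip 30.006928145885468 t 10.0
```

```bash
echo '{"increments": [[24,0.3,0.3,0,0,0,0],[24,0.6,0.6,0,0,0,0],[24,0.6,1,0,0,0,0],[24,0.6,1,0,0,0,0],[24,0.6,1,0,0,0,0]]}' > next.json && python3 drive.py next.json 30 >/dev/null; python3 -c "from h import *; st()"
echo '{"increments": [[24,0.2,0.3,-0.2,0,0,0],[24,0.3,0.6,-0.2,0,0,0],[24,0.3,1,-0.2,0,0,0],[24,0.3,1,-0.2,0,0,0],[24,0.3,1,-0.2,0,0,0]]}' > next.json && python3 drive.py next.json 30 >/dev/null; python3 -c "from h import *; st()"
```

```text
pos along 0.49 lat 0.64 z 7.12 yaw 118.21 | F along -11.59 lat 0.19 z 8.22 | M [-0.95  1.68 -0.09] grip 30.00798761844635 t 10.5
pos along 0.51 lat 0.66 z 7.12 yaw 118.20 | F along -15.10 lat 0.38 z 8.19 | M [-1.21  2.08 -0.13] grip 30.01194566488266 t 11.0
```

```bash
echo '{"increments": [[24,0.1,0,-0.3,0,0,0],[24,0.2,0,-0.6,0,0,0],[24,0.2,0,-0.6,0,0,0],[24,0.2,0,-0.6,0,0,0],[24,0.2,0,-0.6,0,0,0]]}' > next.json && python3 drive.py next.json 30 >/dev/null
python3 - <<'E'
from h import *
st()
im=robot.camera("top")[:,:,::-1]; im2=robot.camera("side")[:,:,::-1]
a=cv2.resize(im[150:310,170:330],(400,400)); b=cv2.resize(im2[170:250,210:290],(400,400),interpolation=cv2.INTER_CUBIC)
cv2.imwrite("pics/f.png",np.hstack([a,b]))
E
```

```text
pos along 0.47 lat 0.65 z 7.14 yaw 118.19 | F along -12.48 lat -1.05 z 4.10 | M [-1.2   1.73 -0.14] grip 30.00347524881363 t 11.5
```

View pics/f.png

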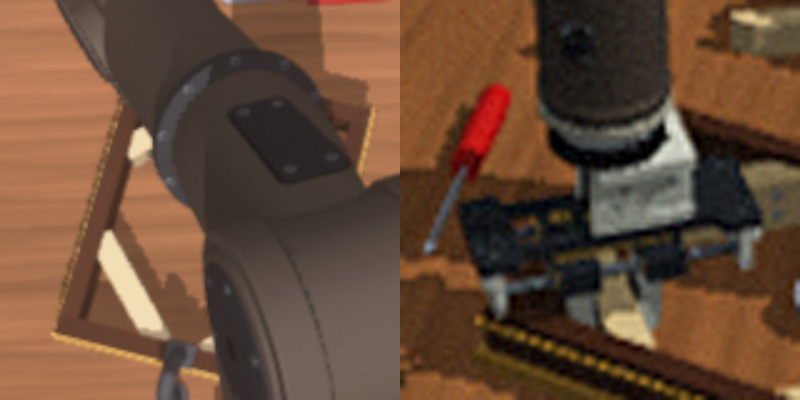

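Brace end is closed on rail_y (left end visible at the rail). The near-zero lateral force with ~12 N along the bisector means both rails are loaded. I'll trim to about 14 N and hold.

```bash
echo '{"increments": [[24,-0.1,0.3,-0.1,0,0,0],[24,-0.2,0.5,-0.1,0,0,0],[24,-0.2,0.5,-0.1,0,0,0],[24,-0.2,0.5,-0.1,0,0,0],[24,-0.2,0.5,-0.1,0,0,0],[24,-0.2,0.5,-0.1,0,0,0],[24,-0.2,0.5,-0.1,0,0,0],[24,-0.2,0.5,-0.1,0,0,0]]}' > next.json && python3 drive.py next.json 30 >/dev/null; python3 -c "from h import *; st()"
```

```text
pos along 0.46 lat 0.68 z 7.13 yaw 118.20 | F along -13.40 lat 0.18 z 4.80 | M [-1.29  2.01 -0.11] grip 30.00730276107788 t 12.4
```

```bash
for i in 1 2; do echo '{"increments": [[24,0,0.2,0,0,0,0],[24,0,0.2,0,0,0,0],[24,0,0.2,0,0,0,0],[24,0,0.2,0,0,0,0],[24,0,0.2,0,0,0,0],[24,0,0.2,0,0,0,0],[24,0,0.2,0,0,0,0],[24,0,0.2,0,0,0,0],[24,0,0.2,0,0,0,0],[24,0,0.2,0,0,0,0],[24,0,0.2,0,0,0,0],[24,0,0.2,0,0,0,0],[24,0,0.2,0,0,0,0],[24,0,0.2,0,0,0,0],[24,0,0.2,0,0,0,0],[24,0,0.2,0,0,0,0],[24,0,0.2,0,0,0,0],[24,0,0.2,0,0,0,0],[24,0,0.2,0,0,0,0],[24,0,0.2,0,0,0,0]]}' > next.json && python3 drive.py next.json 30 >/dev/null; python3 -c "from h import *; st()"; done
```

```text
pos along 0.46 lat 0.68 z 7.12 yaw 118.20 | F along -14.42 lat -1.02 z 5.26 | M [-1.31  2.17 -0.13] grip 30.0087171792984 t 14.4
pos along 0.48 lat 0.71 z 7.15 yaw 118.20 | F along -14.91 lat -1.06 z 6.34 | M [-1.32  2.28 -0.12] grip 30.009921491146088 t 16.4
```

```bash
python3 -c "from h import *; st(); print(robot.finish_job())"
```

```text
pos along 0.48 lat 0.71 z 7.15 yaw 118.20 | F along -14.91 lat -1.06 z 6.34 | M [-1.32  2.28 -0.12] grip 30.009921491146088 t 16.4
the job is handed in; nothing more can be done
None
```

I put the full-size brace into the empty corner and handed the job in at 16.4 s, still gripped and pressed with a steady push of about 15 N; wrist forces suggest roughly 7–11 N on each rail, though contact with rail_x is inferred from forces, not seen, and no verdict was returned.

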